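Change a toolmaker's vice over to the tall parallels and set up the marked-out blank

TASK

Change the little toolmaker's vice over for the next job. Put the two low parallels that stand in it back into their open wooden case, one in each bay, and stand the two tall bright parallels on edge across the bed instead, in line with the jaws and centred between the vice's sides, so that one lies under each side of the blank: one beside the fixed jaw, the other towards the moving jaw. Lay the blued aluminium blank flat on both of them, blue face up, square and central against the fixed jaw, and slide the moving jaw up until the blank sits between the jaws without play; leave the black bar alone.

Things in the scene. Friction and masses are not known exactly. Their poses are not given: they have to be found in the camera images.
- vice: Fixed grey steel vice with bright jaw plates, 176 x 52 x 62 mm, moving jaw nearest the robot. Origin: on the bench below the middle of the fixed jaw's clamping face. x: along the vice, the way the moving jaw closes; y across; z up. Flat bed at z = 30 mm, 52 mm wide, x -142 to 0, with a 12 mm slot along it. Fixed jaw x 0 to 34, z 30 to 62 mm. Bars and blank (62 mm) stand out 5 mm each side.
- vice_jaw (a joint): Position of the moving jaw in m, 0 fully open to 0.080; it starts between 0 and 0.010. The jaw's clamping face lies at x = -92 mm + this value in the vice's frame; at 0.044 the jaws are 48 mm apart. The jaw slides freely on the bed against about 2.5 N of friction and stays where it is left; it is closed by pushing on its back.
- jaw_back (a point): Middle of the moving jaw's back face, 34 mm behind its clamping face, 50 mm above the bench. The jaw is 52 mm wide and its top is 62 mm above the bench.
- low_a: Steel parallel of the low pair: bright plain bar 16 x 62 x 14 mm (x, y, z), 105 g. At the start it stands across the bed of the vice, between the jaws. Origin: centre of its underside; y along its length, z up. low_a and low_b are alike; they sit side by side in the vice with about 10 mm or more between them.
- low_b: Steel parallel of the low pair: bright plain bar 16 x 62 x 14 mm (x, y, z), 105 g. At the start it stands across the bed of the vice, between the jaws. Origin: centre of its underside; y along its length, z up. low_a and low_b are alike; they sit side by side in the vice with about 10 mm or more between them.
- tall_a: Steel parallel of the tall pair: bright ground bar 16 x 62 x 22 mm (x, y, z) with three dark holes in each long side, 165 g, standing on edge on the bench. Origin: centre of its underside; y along its length, z up. tall_a and tall_b are alike.
- tall_b: Steel parallel of the tall pair: bright ground bar 16 x 62 x 22 mm (x, y, z) with three dark holes in each long side, 165 g, standing on edge on the bench. Origin: centre of its underside; y along its length, z up. tall_a and tall_b are alike.
- blank: Aluminium blank 48 x 62 x 30 mm (x, y, z), 240 g, its top face painted blue with fine scribed lines, lying on the bench; it slides easily on steel. Origin: centre of its underside; y along its 62 mm length, z up. In the vice its 48 mm side goes between the jaws.
- case: Open shallow wooden case, fixed, felt-lined, 126 x 146 mm (x, y), 18 mm high. Origin: centre of its underside. Walls 8 mm thick, inner floor 5 mm above the bench. A rib along y, 6 mm wide, its top 13 mm above the bench, parts it into two bays, each 52 mm wide in x and 130 mm long in y, centred at x = -29 and +29 mm.
- black_bar: Odd black parallel 10 x 62 x 18 mm, standing on the bench; not wanted for this job, leave it where it is. Origin: centre of its underside; y along its length, z up.
Not all that is in view belongs to the job. Leave any orange look-alike of the low_a alone.

How it is judged:
At the end, for the whole second after the job is handed in: Low bars in the case, one per bay. Tall bars upright on the bed, centred across within 10 mm, middles 4-22 and 26-46 mm from the fixed jaw. Blank level, blue up, on both (square 0.07 rad, central 12 mm, within 3 mm of the fixed jaw), moving jaw closed up to it (play under 2.5 mm). All at rest (((x of tall_a in the frame of vice between -0.022 and -0.004 m and x of tall_b in the frame of vice between -0.046 and -0.026 m) or (x of tall_b in the frame of vice between -0.022 and -0.004 m and x of tall_a in the frame of vice between -0.046 and -0.026 m)) and ((x of low_a in the frame of case between -0.055 and -0.004 m and x of low_b in the frame of case between 0.004 and 0.055 m) or (x of low_b in the frame of case between -0.055 and -0.004 m and x of low_a in the frame of case between 0.004 and 0.055 m)) and y of tall_a in the frame of vice between -0.01 and 0.01 m and z of tall_a in the frame of vice between 0.026 and 0.033 m and angle between the y axis of each of tall_a, tall_b and the y axis of vice, either way round below 0.15 rad and angle between each of tall_a, tall_b's own z axis and vertical below 0.07 rad and linear speed of each of tall_a, tall_b, low_a, low_b, blank below 0.02 m/s and angular speed of each of tall_a, tall_b, low_a, low_b, blank below 0.2 rad/s and y of tall_b in the frame of vice between -0.01 and 0.01 m and z of tall_b in the frame of vice between 0.026 and 0.033 m and y of low_a in the frame of case between -0.045 and 0.045 m and z of low_a in the frame of case between 0 and 0.022 m and y of low_b in the frame of case between -0.045 and 0.045 m and z of low_b in the frame of case between 0 and 0.022 m and x of blank in the frame of vice between -0.0275 and -0.021 m and y of blank in the frame of vice between -0.012 and 0.012 m and z of blank in the frame of vice between 0.0485 and 0.055 m and angle between the y axis of blank and the y axis of vice, either way round below 0.07 rad and angle between blank's own z axis and vertical below 0.05 rad and value of joint vice_jaw between 0.0415 and 0.047 m); the robot touches nothing.
It fails at once if the black bar was moved by more than 20 mm (distance of black_bar from where it was at the start of the episode above 0.02 m).
It also fails if it takes over 115 s, if anything falls off the work surface, if the arm or the gripper's body presses on something with over 40 N, if the wrist force passes 120 N, or if a joint passes its speed limit or range.

ROBOT

A 6-joint arm with a two-finger parallel gripper is mounted at the origin on a cart in front of the work surface, level with it; the furniture and walls round the work are solid. World frame = base frame: x ahead of the robot, y to its left, z up, the work surface at z = 0. Lengths are in m, angles in rad, forces in N, time in s.
With the tool pointing down it reaches from about 0.3 to 0.875 m from the base axis. Payload 6.4 kg.
Tool frame: the origin (TCP) lies at the very end of the fingers, on their centre line; the grasp point (between the pads) lies 19 mm behind it; z points along the fingers, y is the line along which they close (so a half turn about z gives the same grasp; the last joint's range is limited). The gripper opens to 85 mm and grips with 20 to 120 N. Pads are 22 mm wide; open, the fingers measure 114 mm over their backs; the gripper's body (76 mm by 85 mm) begins 54 mm behind the grasp point. The pads swing forward as they close: fully open they stand 13 mm farther back than shut.
Start: joints at [1.028, 0.181, 1.607, -0, 1.354, -0.206], TCP at [0.19, 0.543, 0.193] pointing down, gripper open.
Joint ranges: [-2.99, 2.99], [-0.89, 2.07], [0.3, 2.58], [-1.14, 4.28], [0, 2.63], [-3.12, 3.12]. Speed limits (rad/s): [2.57, 2.57, 3.01, 3.14, 3.14, 3.14].

INTERFACE

Orientations are given as a unit quaternion [w, x, y, z].
In Python, from bench import ctrl gives the robot as it stands.
- The arm moves only by the tool jog_arm, never from a script. Its argument "series" is a list that holds one entry, the list of rows, each a list of 7 numbers: the shift along the tool's x, y, z in mm, then the turn, a rotation vector about the tool's x, y, z in rad, then the finger opening in mm, from 0 to 85.4. In form: [[[tx, ty, tz, rx, ry, rz, gripper], ...]]. A call has exactly 10 rows; each row shifts and turns the commanded pose from where the row before left it, along the tool's axes as they then stand; what a row does not reach is not made up. A row lasts 1/10 s, in which the tool goes at most 50 mm and 8.59 degrees, less where a joint would pass 70% of its speed; a pose out of reach is approached as far as the arm can. A call with a gripper value outside its range is refused whole. The fingers move at their own pace and stop on an object; the grip force is fixed at half the most. Time passes only in rows, so rows that do not move let the fingers close, or fill a call up. It gives the time, the measured TCP pose, the force, the opening and the grip force at its end, in the units of the state.
- ctrl.get_obs(): the state, without advancing time (a new reading comes with each control period).
- ctrl.camera(name): name is "scene" or "top"; returns a dict with "frame" (420x560x3 uint8, blue, green, red), "z_map" (420x560 float32, m along the optical axis (not along the pixel's ray), 0 where there is no reading), "fx", "fy", "cx", "cy" (pixels), "xyz" and "rotation" of the camera in the world. Camera axes: x right, y down, z forward; pixel columns grow to the right and rows downward; lengths in m; the calibration is good to about 2 mm. A picture is of the moment at which its call begins.
- ctrl.hand_in(): hands the job in; it is judged then, once.
The state is a dict: "time_s": time; "q": joint angles; "dq": joint speeds; "joint_efforts": joint torques, N m; "eef_pos": TCP position; "eef_rot": TCP orientation; "wrist_force": force on the tool from outside, world axes, zero at the start; "torque": the same for the moment, N m; "opening": opening from 0.0 (shut) to 1.0 (fully open); "grasp_force": force on a finger pad.
Only numpy, scipy, OpenCV 4.12 (cv2) and the standard library are available. Lean on these libraries where they do the work, as an engineer would, in place of code of your own. Each camera call takes 0.05 s, during which the arm holds its last target. There are 200 camera calls.

## Working session

There is one attempt and no reset: what is moved stays moved. The work goes in short steps, Python scripts to look and compute and a tool call to move; the robot and the scene stay as the last step left them, time stands still between calls to the robot, and variables do not carry over. Pictures are saved under pics/ and viewed, at most 14 in all, crops included, and the job is handed in when it is done.

Besides the shell and the picture viewer there is one more tool, called by a JSON object that holds its "op" and its "data". jog_arm: Moves the arm, as the interface text tells. Its arguments: {"type":"object","properties":{"series":{"type":"array"}},"required":["series"]}

```bash
mkdir -p pics
cat > h.py <<'E'
import numpy as np, cv2
from bench import ctrl
def cloud(c):
    z=c["z_map"]; v,u=np.mgrid[:z.shape[0],:z.shape[1]]
    p=np.dstack([(u-c["cx"])/c["fx"]*z,(v-c["cy"])/c["fy"]*z,z])
    R=np.array(c["rotation"]); 
    if R.shape!=(3,3):
        from scipy.spatial.transform import Rotation as Ro
        R=Ro.from_quat(np.r_[R[1:],R[0]]).as_matrix()
    w=p@R.T+np.array(c["xyz"]); w[z==0]=np.nan
    return w
E
python3 - <<'E'
from h import *
for n in ("top","scene"):
    c=ctrl.camera(n); cv2.imwrite(f"pics/{n}0.png",c["frame"]); np.save(f"{n}0.npy",cloud(c)); print(n,c["xyz"],c["rotation"],c["fx"])
o=ctrl.get_obs(); print(o)
E
```

```text
top [0.51140209 0.10225927 0.89525882] [-0.02209076  0.71339265 -0.69996394  0.02516771] 386.931882180071
scene [ 0.1118928  -0.2062999   0.70453167] [-0.31648314  0.81680016 -0.4510233   0.17103773] 417.4439352257849
{'time_s': 0.1, 'q': array([ 1.02768524e+00,  1.81476284e-01,  1.60792211e+00, -1.35590363e-05,
        1.35375991e+00, -2.06301356e-01]), 'dq': array([ 0.00220428, -0.00199896, -0.00153997, -0.00036044, -0.00332073,
        0.00135729]), 'joint_efforts': array([-3.96482765e-04, -4.45873654e+01, -3.52240241e+01, -3.92367747e-04,
        4.08955151e-03, -2.48233476e-05]), 'eef_pos': array([0.18972233, 0.54221455, 0.19206209]), 'eef_rot': array([-2.80353341e-04,  1.67608497e-01,  9.85853325e-01, -7.30931759e-04]), 'wrist_force': array([ 0.90165369, -1.09700484, -1.21901877]), 'torque': array([-0.01901067,  0.02634348,  0.0465854 ]), 'grasp_force': 0.0, 'opening': 1.0010528045918223}
```

View pics/top0.png

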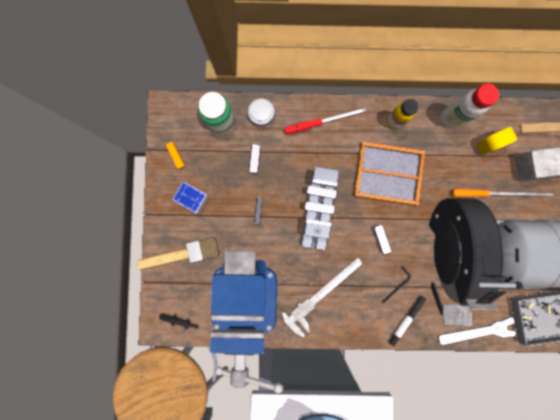

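View pics/scene0.png

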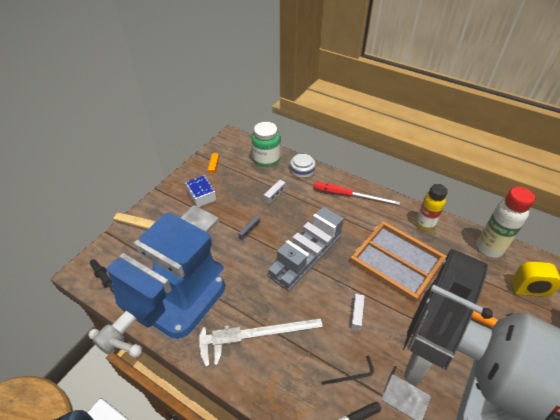

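Top view: vice around (320,208) with the low bars at (322,191) and (319,207). Tall bars are at (255,158) and (383,240), black bar (258,210), blank (190,198), case (390,173), orange decoy (175,155).

```bash
cat > m.py <<'E'
from h import *
def rect(p):
    p=p.astype(np.float32); (c,s,a)=cv2.minAreaRect(p*1000)
    a=np.deg2rad(a)
    if s[0]>s[1]: s=(s[1],s[0]); a+=np.pi/2   # now a = direction of short side
    a=(a+np.pi/2)%np.pi-np.pi/2
    return np.round(c,1),np.round(s,1),round(float(a),3)
def seg(W,xy,zlo,zhi,r):
    m=(np.hypot(W[...,0]-xy[0],W[...,1]-xy[1])<r)&(W[...,2]>zlo)&(W[...,2]<zhi)
    n,l=cv2.connectedComponents(m.astype(np.uint8))
    if n<2: return None
    k=1+np.argmax([(l==i).sum() for i in range(1,n)])
    return W[l==k]
E
python3 - <<'E'
from m import *
T=np.load("top0.npy");S=np.load("scene0.npy")
P=dict(tallA=(158,255),tallB=(240,383),black=(210,258),blank=(198,190),low1=(191,322),low2=(207,319),bench=(230,420),case=(160,390),fixed=(175,325),mov=(229,318))
for k,(v,u) in P.items(): print(k,np.round(T[v,u]*1000,1))
for k,zl,zh,r in (("tallA",.014,.03,.06),("tallB",.014,.03,.06),("black",.01,.03,.06),("blank",.022,.04,.07),("low1",.036,.05,.04),("low2",.036,.05,.04),("fixed",.056,.07,.05),("mov",.056,.07,.05),("case",.012,.024,.12)):
    v,u=P[k]
    for n,W in(("T",T),("S",S)):
        p=seg(W,T[v,u][:2],zl,zh,r)
        if p is not None: print(k,n,len(p),rect(p[:,:2]),np.round(np.median(p,0)*1000,1), np.round(np.mean(p,0)*1000,1))
c=cv2.imread("pics/top0.png"); cv2.imwrite("pics/c1.png",cv2.resize(c[140:260,240:440],(800,480),interpolation=cv2.INTER_CUBIC))
c=cv2.imread("pics/scene0.png"); cv2.imwrite("pics/c2.png",cv2.resize(c[190:300,250:400],(800,586),interpolation=cv2.INTER_CUBIC))
E
```

```text
tallA [681.8 161.2  20.4]
tallB [ 500.6 -131.3   22.5]
black [563.  151.7  19.2]
blank [586.4 304.1  30. ]
low1 [606.4   9.7  43.5]
low2 [570.9  15.7  42.2]
bench [ 525.  -223.7   -1.9]
case [ 686.5 -152.3    4. ]
fixed [639.8   5.3  59.6]
mov [522.1  19.1  59.4]
tallA T 195 (array([681.2, 162.1]), array([16.4, 62.3]), 1.492) [681.3 161.7  21.2] [680.9 162.1  21.1]
tallA S 184 (array([681.4, 160.9]), array([17.6, 63.8]), 1.474) [679.1 158.9  22. ] [679.2 159.5  21.2]
tallB T 215 (array([ 502.3, -131. ]), array([17.5, 62.1]), -1.224) [ 500.7 -130.    21.2] [ 501.7 -130.3   20.9]
tallB S 308 (array([ 502.6, -131.9]), array([16.2, 64.7]), -1.229) [ 499.  -132.8   22. ] [ 499.9 -132.6   21.8]
black T 123 (array([563.1, 150.8]), array([10.2, 60.1]), 1.484) [563.  151.2  17. ] [562.7 150.9  17.1]
black S 155 (array([563. , 149.9]), array([13.1, 62.5]), 1.516) [560.1 147.8  17.6] [561.4 148.5  16.8]
blank T 596 (array([589., 306.]), array([47.8, 62.5]), -0.487) [588.6 305.8  29.5] [588.7 305.5  29.4]
blank S 458 (array([589.5, 305.1]), array([48.3, 65.2]), -0.498) [587.  301.6  30.3] [586.8
[... 374 characters left out ...]
62.5]), -0.122) [567.5  11.2  43.9] [568.2  11.8  43.3]
fixed T 375 (array([637.6,   4.2]), array([34.4, 52. ]), -0.136) [637.3   3.3  61.1] [637.3   4.1  61.1]
fixed S 376 (array([637.6,   3. ]), array([37.2, 54.2]), -0.188) [635.4   1.4  62.2] [635.7   1.7  61.9]
mov T 381 (array([522.5,  20.2]), array([33.8, 52.1]), -0.138) [522.3  19.7  61.6] [522.5  20.3  61.5]
mov S 451 (array([522.2,  18.5]), array([35.6, 52.5]), -0.133) [520.8  17.2  62.7] [521.   17.4  62.3]
case T 914 (array([ 654.4, -148.5]), array([126.3, 147.7]), -0.129) [ 656.3 -145.    16.8] [ 654.5 -147.4   16.6]
case S 1299 (array([ 654.7, -149.9]), array([129.3, 147.4]), -0.136) [ 651.  -154.4   17.6] [ 650.2 -152.3   17. ]
```

View pics/c1.png

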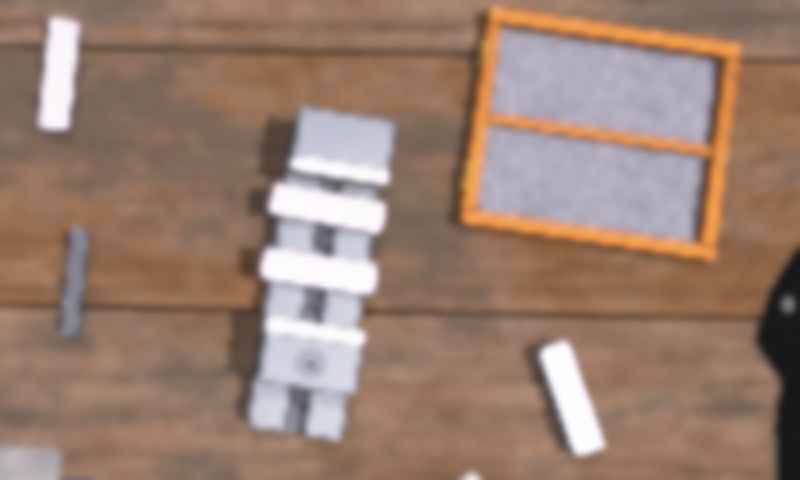

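View pics/c2.png

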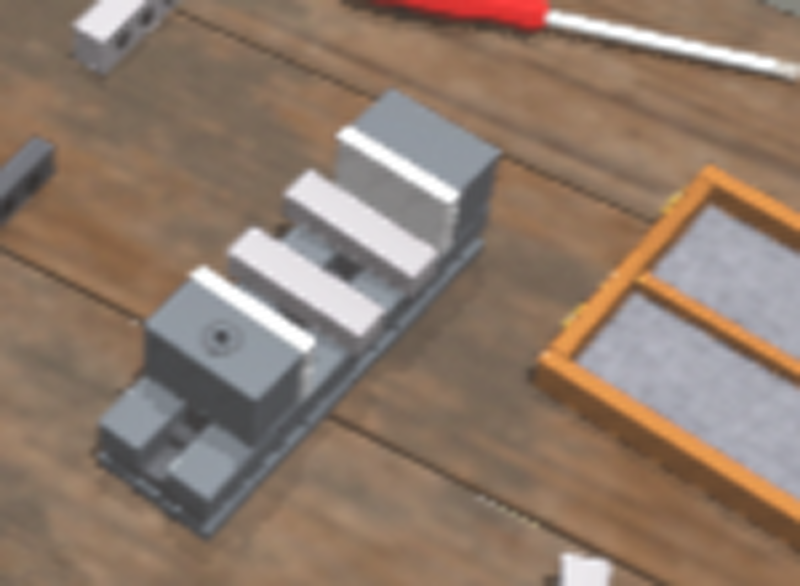

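```bash
cat > go.py <<'E'
import sys,numpy as np
from scipy.spatial.transform import Rotation as Ro
from bench import ctrl
# go.py x y z yaw : shift in tool axes (mm) to reach the world target (mm), plus turn levelling/yawing the tool
o=ctrl.get_obs(); q=np.array(o["eef_rot"]); R=Ro.from_quat(np.r_[q[1:],q[0]])
p=np.array(o["eef_pos"])*1000; t=np.array([float(a) for a in sys.argv[1:4]]); w=float(sys.argv[4])
c,s=np.cos(w),np.sin(w)
G=Ro.from_matrix(np.array([[-s*-1,c,0],[-c,s,0],[0,0,-1]])) # x=(s,-c,0), y=(c,s,0), z down
if R.as_matrix()[:,1]@G.as_matrix()[:,1]<0: G=G*Ro.from_euler("z",np.pi)
d=(R.inv()*G).as_rotvec(); ya=R.as_matrix()[:,1]
print("t",round(o["time_s"],2),"pos",p.round(1),"yaw",round(np.arctan2(ya[1],ya[0]),3),"q6",o["q"][5].round(2),"open",round(o["opening"]*85.4,1),"F",o["wrist_force"].round(1))
print("shift",R.inv().apply(t-p).round(1),"turn",d.round(3),"shift after turn",G.inv().apply(t-p).round(1))
E
python3 go.py 605 10 120 1.434
```

```text
Traceback (most recent call last):
  File "go.py", line 8, in <module>
    G=Ro.from_matrix(np.array([[-s*-1,c,0],[-c,s,0],[0,0,-1]])) # x=(s,-c,0), y=(c,s,0), z down
  File "scipy/spatial/transform/_rotation.pyx", line 1143, in scipy.spatial.transform._rotation.Rotation.from_matrix
ValueError: Non-positive determinant (left-handed or null coordinate frame) in rotation matrix 0: [[ 0.99065796  0.13637008  0.        ]
 [-0.13637008  0.99065796  0.        ]
 [ 0.          0.         -1.        ]].
```

```bash
sed -i 's/\[\[-s\*-1,c,0\],\[-c,s,0\]/[[-s,c,0],[c,s,0]/; s/# x=.*/# x=(-s,c,0), y=(c,s,0), z down/' go.py
python3 go.py 605 10 120 1.434
```

```text
t 0.1 pos [189.7 542.2 192.1] yaw 1.234 q6 -0.21 open 85.5 F [ 0.9 -1.1 -1.2]
shift [-567.9 -365.    72.4] turn [-0.001 -0.    -0.2  ] shift after turn [-484.  -470.6   72.1]
```

{"op": "jog_arm", "data": {"series": [[[-38,-24,4,0,0,0,85],[-38,-24,4,0,0,0,85],[-38,-24,4,0,0,0,85],[-38,-24,4,0,0,0,85],[-38,-24,4,0,0,0,85],[-38,-24,4,0,0,0,85],[-38,-24,4,0,0,0,85],[-38,-24,4,0,0,0,85],[-38,-24,4,0,0,0,85],[-38,-24,4,0,0,0,85]]]}}

```text
time_s: 1.1
eef_pos: [0.47, 0.189, 0.1525]
eef_rot: [-0.0, 0.168, 0.986, 0.0]
wrist_force: [1.2, 0.2, 0.2]
opening: 0.994
grasp_force: 0.0
```

```bash
python3 go.py 605 10 120 1.434
```

```text
t 1.1 pos [470.  189.  152.5] yaw 1.234 q6 -1.09 open 84.9 F [1.2 0.2 0.2]
shift [-186.6 -124.3   32.5] turn [ 0.  -0.  -0.2] shift after turn [-158.2 -158.9   32.5]
```

{"op": "jog_arm", "data": {"series": [[[-31,-20.7,5.4,0,0,0,85],[-31,-20.7,5.4,0,0,0,85],[-31,-20.7,5.4,0,0,0,85],[-31,-20.7,5.4,0,0,0,85],[-31,-20.7,5.4,0,0,0,85],[-31.6,-20.8,5.5,0,0,0,85],[0,0,0,0,0,-0.1,85],[0,0,0,0,0,-0.1,85],[0,0,0,0,0,0,85],[0,0,0,0,0,0,85]]]}}

```text
time_s: 2.1
eef_pos: [0.6041, 0.0118, 0.12]
eef_rot: [-0.0, 0.07, 0.998, 0.0]
wrist_force: [-0.4, -0.1, 0.3]
opening: 0.993
grasp_force: 0.0
```

```bash
python3 go.py 605 10 50 1.434
python3 - <<'E'
from h import *
c=ctrl.camera("scene"); W=cloud(c); o=ctrl.get_obs()["eef_pos"]
cv2.imwrite("pics/c3.png",cv2.resize(c["frame"][80:300,210:450],(720,660))[:600])
# finger tip heights: points by +-yaw offset of ~50mm
a=1.434; d=np.array([np.cos(a),np.sin(a)])
e=W[...,:2]-o[:2]; s=e@d; n=e@np.array([-d[1],d[0]])
for sg in (1,-1):
    m=(sg*s>.035)&(sg*s<.065)&(abs(n)<.016)&(W[...,2]>.065)&(W[...,2]<.25)
    p=W[m]; print(sg,m.sum(),np.percentile(p[:,2],[0,2,10]) if m.sum() else None, np.percentile(sg*s[m],[0,5,50,95]))
E
```

```text
t 2.1 pos [604.1  11.8 120. ] yaw 1.431 q6 -1.61 open 84.8 F [-0.4 -0.1  0.3]
shift [-1.2 -1.6 70. ] turn [ 0.    -0.001 -0.003] shift after turn [-1.2 -1.6 70. ]
1 398 [0.17060136 0.17463187 0.18270305] [0.0360888  0.04045606 0.04724609 0.06287519]
-1 429 [0.17319258 0.17792839 0.18646785] [0.03521037 0.03783456 0.04827013 0.06130824]
```

View pics/c3.png

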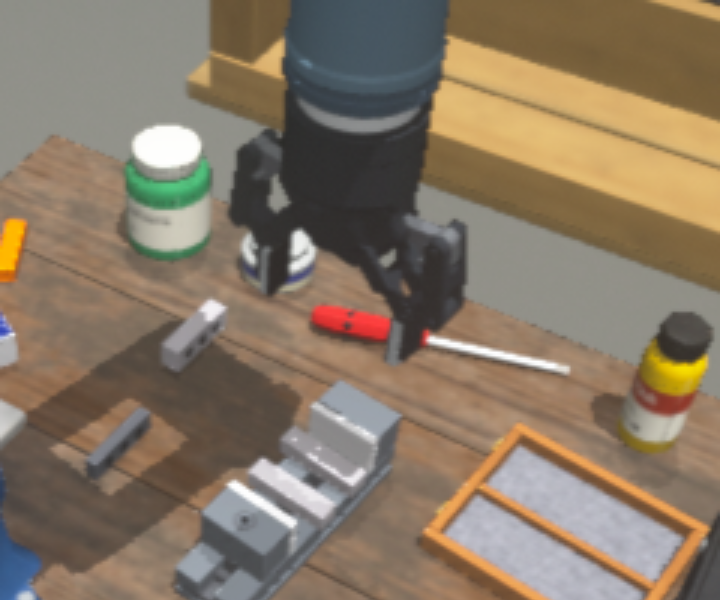

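Gripper hovers over the vice; finger tips at about scene px (300,176) and (343,198).

Run:
```python
from h import *
c=ctrl.camera("scene"); W=cloud(c)*1000
for u,v0,v1 in ((300,166,180),(343,188,202),(340,190,202)):
    for v in range(v0,v1,2): print(u,v,W[v,u].round(0))
```

```text
300 166 [601.  55. 204.]
300 168 [602.  55. 199.]
300 170 [602.  55. 194.]
300 172 [602.  54. 189.]
300 174 [602.  54. 184.]
300 176 [603.  54. 178.]
300 178 [602.  54. 173.]
343 188 [nan nan nan]
343 190 [589. -36. 202.]
343 192 [589. -37. 197.]
343 194 [590. -37. 192.]
343 196 [591. -37. 186.]
343 198 [590. -38. 183.]
343 200 [594. -37. 173.]
340 190 [588. -31. 201.]
340 192 [589. -32. 195.]
340 194 [587. -33. 192.]
340 196 [588. -33. 187.]
340 198 [588. -34. 182.]
340 200 [588. -34. 177.]
```

{"op": "jog_arm", "data": {"series": [[[-1.2,-1.6,0,0,0,0,85],[0,0,10,0,0,0,85],[0,0,10,0,0,0,85],[0,0,10,0,0,0,85],[0,0,10,0,0,0,85],[0,0,10,0,0,0,85],[0,0,10,0,0,0,85],[0,0,10,0,0,0,85],[0,0,0,0,0,0,85],[0,0,0,0,0,0,85]]]}}

```text
time_s: 3.2
eef_pos: [0.6053, 0.0099, 0.0502]
eef_rot: [-0.0, 0.068, 0.998, 0.0]
wrist_force: [1.0, 0.0, 0.5]
opening: 0.999
grasp_force: 0.0
```

```bash
python3 go.py 605 10 26 1.434
python3 - <<'E'
from h import *
c=ctrl.camera("scene"); W=cloud(c); o=ctrl.get_obs()["eef_pos"]
cv2.imwrite("pics/c4.png",cv2.resize(c["frame"][130:330,220:460],(720,600)))
a=1.434; d=np.array([np.cos(a),np.sin(a)])
e=W[...,:2]-o[:2]; s=e@d; n=e@np.array([-d[1],d[0]])
for sg in (1,-1):
    m=(sg*s>.035)&(sg*s<.065)&(abs(n)<.022)&(W[...,2]>.01)&(W[...,2]<.25)
    p=W[m]; print(sg,m.sum(),np.percentile(p[:,2],[0,2,10]) if m.sum() else None, np.percentile(sg*s[m],[0,5,50,95]))
E
```

```text
t 3.2 pos [605.3   9.9  50.2] yaw 1.434 q6 -1.61 open 85.3 F [1.  0.  0.5]
shift [ 0.3  0.  24.2] turn [ 0. -0.  0.] shift after turn [ 0.3  0.  24.2]
1 517 [0.1015213  0.10646862 0.11766541] [0.03505994 0.04029058 0.05256285 0.06302612]
-1 738 [0.10262654 0.11194778 0.12784963] [0.03501926 0.03595253 0.04526382 0.06322092]
```

View pics/c4.png

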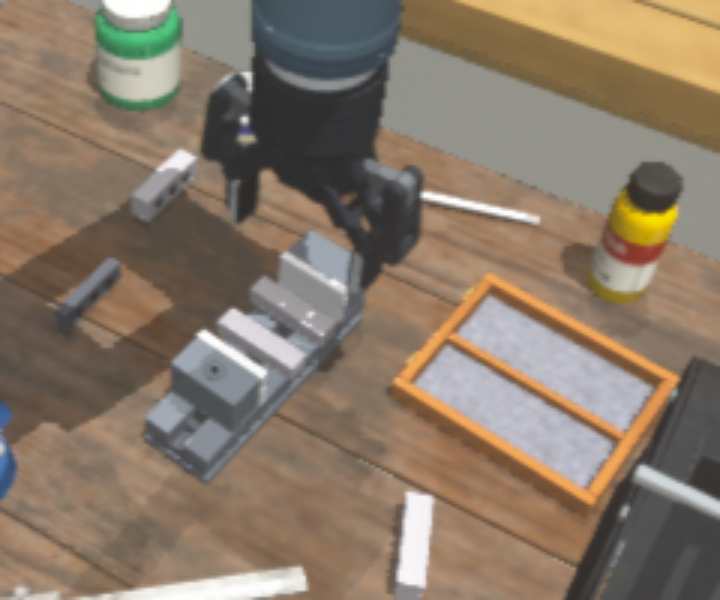

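{"op": "jog_arm", "data": {"series": [[[0,0,5,0,0,0,85],[0,0,5,0,0,0,85],[0,0,5,0,0,0,85],[0,0,5,0,0,0,85],[0,0,5,0,0,0,85],[0,0,5,0,0,0,85],[0,0,0,0,0,0,85],[0,0,0,0,0,0,85],[0,0,0,0,0,0,85],[0,0,0,0,0,0,85]]]}}

```text
time_s: 4.25
eef_pos: [0.6057, 0.0099, 0.0207]
eef_rot: [0.0, 0.068, 0.998, -0.0]
wrist_force: [0.1, 0.1, 0.2]
opening: 0.996
grasp_force: 0.0
```

```bash
python3 go.py 605 10 26 1.434
python3 - <<'E'
from h import *
o=ctrl.get_obs()["eef_pos"]
for n in ("scene","top"):
    c=ctrl.camera(n); W=cloud(c); 
    im=cv2.resize(c["frame"][150:270,240:400] if n=="scene" else c["frame"][120:240,240:400],(400,300)); I=im if n=="scene" else np.hstack([I,im])
    if n=="scene":
        for u in (300,302,304,306): print(u,[(v,W[v,u].round(3).tolist()) for v in range(194,212,2)])
cv2.imwrite("pics/c5.png",cv2.resize(I,(800,300)))
E
```

```text
t 4.25 pos [605.7   9.9  20.7] yaw 1.434 q6 -1.61 open 85.0 F [0.1 0.1 0.2]
shift [ 0.7  0.1 -5.3] turn [-0.     0.001  0.   ] shift after turn [ 0.7  0.1 -5.3]
300 [(194, [0.595, 0.048, 0.141]), (196, [0.595, 0.048, 0.136]), (198, [0.599, 0.05, 0.125]), (200, [0.605, 0.053, 0.113]), (202, [0.603, 0.052, 0.11]), (204, [0.603, 0.051, 0.104]), (206, [0.606, 0.052, 0.095]), (208, [0.605, 0.052, 0.09]), (210, [0.606, 0.052, 0.083])]
302 [(194, [0.593, 0.043, 0.146]), (196, [0.595, 0.044, 0.138]), (198, [0.594, 0.043, 0.134]), (200, [0.61, 0.051, 0.109]), (202, [0.612, 0.052, 0.101]), (204, [0.61, 0.051, 0.098]), (206, [0.611, 0.051, 0.092]), (208, [0.61, 0.05, 0.086]), (210, [0.612, 0.051, 0.078])]
304 [(194, [0.593, 0.039, 0.147]), (196, [0.594, 0.039, 0.142]), (198, [0.592, 0.038, 0.138]), (200, [0.617, 0.05, 0.104]), (202, [0.619, 0.051, 0.096]), (204, [0.616, 0.049, 0.093]), (206, [0.619, 0.05, 0.084]), (208, [0.618, 0.05, 0.079]), (210, [0.676, 0.079, 0.001])]
306 [(194, [0.592, 0.034, 0.151]), (196, [0.593, 0.034, 0.145]), (198, [0.711, 0.093, 0.001]), (200, [0.705, 0.09, 0.001]), (202, [0.703, 0.089, -0.003]), (204, [0.696, 0.084, -0.0]), (206, [0.69, 0.081, 0.001]), (208, [0.686, 0.079, -0.001]), (210, [0.678, 0.075, 0.001])]
```

View pics/c5.png

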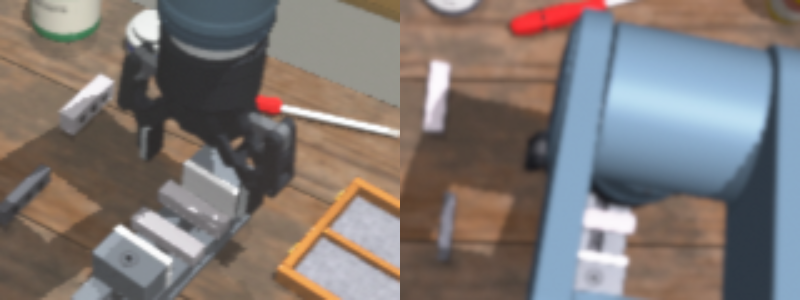

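{"op": "jog_arm", "data": {"series": [[[0,0,5,0,0,0,85],[0,0,5,0,0,0,85],[0,0,5,0,0,0,85],[0,0,4,0,0,0,85],[0,0,0,0,0,0,60],[0,0,0,0,0,0,60],[0,0,0,0,0,0,60],[0,0,0,0,0,0,60],[0,0,0,0,0,0,60],[0,0,0,0,0,0,60]]]}}

```text
time_s: 5.35
eef_pos: [0.6055, 0.0099, 0.0015]
eef_rot: [0.0, 0.068, 0.998, -0.0]
wrist_force: [0.3, 0.4, 0.3]
opening: 0.701
grasp_force: 0.0
```

```bash
python3 go.py 605 10 26 1.434
python3 - <<'E'
from h import *
c=ctrl.camera("scene"); W=cloud(c)
cv2.imwrite("pics/c6.png",cv2.resize(c["frame"][150:270,240:400],(800,600)))
o=ctrl.get_obs()["eef_pos"]
a=1.434; d=np.array([np.cos(a),np.sin(a)])
e=W[...,:2]-o[:2]; s=e@d; n=e@np.array([-d[1],d[0]])
for sg in (1,-1):
    m=(sg*s>.027)&(sg*s<.055)&(abs(n)<.022)&(W[...,2]>.006)&(W[...,2]<.25)
    p=W[m]; print(sg,m.sum(),np.percentile(p[:,2],[0,2,10]) if m.sum() else None)
E
```

```text
t 5.35 pos [605.5   9.9   1.5] yaw 1.434 q6 -1.61 open 59.9 F [0.3 0.4 0.3]
shift [  0.5   0.1 -24.5] turn [-0.  0.  0.] shift after turn [  0.5   0.1 -24.5]
1 401 [0.03178772 0.04487231 0.05705102]
-1 1041 [0.00616695 0.01697691 0.06489022]
```

View pics/c6.png

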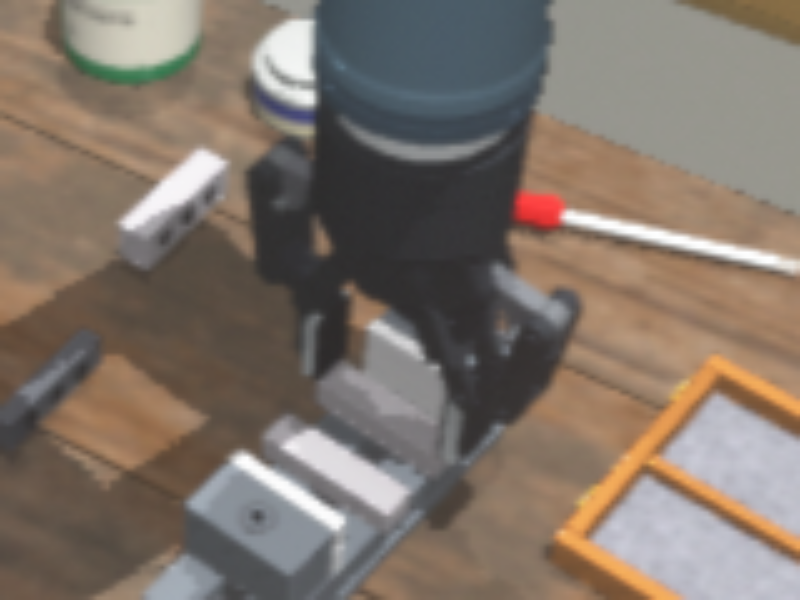

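{"op": "jog_arm", "data": {"series": [[[0,0,0,0,0,0,85],[0,0,0,0,0,0,85],[0,0,0,0,0,0,85],[0,0,4,0,0,0,85],[0,0,5,0,0,0,85],[0,0,5,0,0,0,50],[0,0,0,0,0,0,50],[0,0,0,0,0,0,50],[0,0,0,0,0,0,50],[0,0,0,0,0,0,50]]]}}

```text
time_s: 6.4
eef_pos: [0.6052, 0.0099, -0.0127]
eef_rot: [-0.0, 0.068, 0.998, 0.0]
wrist_force: [0.1, 0.2, -1.4]
opening: 0.706
grasp_force: 64.8
```

```bash
python3 go.py 683 -152 90 1.44
```

```text
t 6.4 pos [605.2   9.9 -12.7] yaw 1.434 q6 -1.61 open 60.3 F [ 0.1  0.2 -1.4]
shift [ -99.1 -149.8 -102.8] turn [-0.    -0.    -0.006] shift after turn [ -98.2 -150.4 -102.7]
```

{"op": "jog_arm", "data": {"series": [[[0,0,-17,0,0,0,50],[0,0,-17,0,0,0,50],[0,0,-16,0,0,0,50],[-20,-30,0,0,0,0,50],[-20,-30,0,0,0,0,50],[-20,-30,0,0,0,0,50],[-20,-30,0,0,0,0,50],[-19,-30,0,0,0,0,50],[0,0,20,0,0,0,50],[0,0,20,0,0,0,50]]]}}

```text
time_s: 7.4
eef_pos: [0.6846, -0.1544, -0.0006]
eef_rot: [0.002, 0.069, 0.998, -0.001]
wrist_force: [0.4, 0.9, -0.7]
opening: 0.705
grasp_force: 65.1
```

```bash
python3 go.py 683 -152 -36 1.44
```

```text
t 7.4 pos [ 6.846e+02 -1.544e+02 -6.000e-01] yaw 1.432 q6 -1.82 open 60.2 F [ 0.4  0.9 -0.7]
shift [ 2.1  2.2 35.4] turn [-0.001  0.004 -0.008] shift after turn [ 1.9  2.2 35.4]
```

{"op": "jog_arm", "data": {"series": [[[2,2,12,0,0,0,50],[0,0,12,0,0,0,50],[0,0,6,0,0,0,50],[0,0,4,0,0,0,50],[0,0,0,0,0,0,50],[0,0,0,0,0,0,85],[0,0,0,0,0,0,85],[0,0,0,0,0,0,85],[0,0,-20,0,0,0,85],[0,0,-20,0,0,0,85]]]}}

```text
time_s: 8.4
eef_pos: [0.6809, -0.1498, 0.0044]
eef_rot: [-0.0, 0.068, 0.998, 0.0]
wrist_force: [-0.1, -0.8, 0.9]
opening: 0.995
grasp_force: 0.0
```

```bash
python3 go.py 569.5 14 40 1.436
```

```text
t 8.4 pos [ 680.9 -149.8    4.4] yaw 1.434 q6 -1.82 open 85.0 F [-0.1 -0.8  0.9]
shift [132.7 147.1 -35.4] turn [ 0.    -0.001 -0.002] shift after turn [132.4 147.4 -35.6]
```

{"op": "jog_arm", "data": {"series": [[[0,0,-36,0,0,0,85],[26,29,0,0,0,0,85],[27,29,0,0,0,0,85],[27,30,0,0,0,0,85],[27,30,0,0,0,0,85],[26,29,0,0,0,0,85],[0,0,0,0,0,0,85],[0,0,15,0,0,0,85],[0,0,15,0,0,0,85],[0,0,0,0,0,0,85]]]}}

```text
time_s: 9.4
eef_pos: [0.5679, 0.0131, 0.0066]
eef_rot: [-0.002, 0.069, 0.998, 0.0]
wrist_force: [-0.3, 0.6, -0.0]
opening: 0.997
grasp_force: 0.0
```

```bash
python3 go.py 569.5 14 -13 1.436;  python3 - <<'E'
from m import *
T=cloud(ctrl.camera("top"))
p=seg(T,(.569,.014),.036,.05,.045); print(rect(p[:,:2]))
E
```

```text
t 9.4 pos [567.9  13.1   6.6] yaw 1.433 q6 -1.62 open 85.1 F [-0.3  0.6 -0. ]
shift [-1.6  1.1 19.6] turn [ 0.    -0.004 -0.003] shift after turn [-1.5  1.1 19.6]Traceback (most recent call last):
  File "<stdin>", line 3, in <module>
TypeError: 'NoneType' object is not subscriptable
```

{"op": "jog_arm", "data": {"series": [[[-1.5,1,10,0,0,0,85],[0,0,10,0,0,0,85],[0,0,0,0,0,0,50],[0,0,0,0,0,0,50],[0,0,0,0,0,0,50],[0,0,0,0,0,0,50],[0,0,0,0,0,0,50],[0,0,-20,0,0,0,50],[0,0,-20,0,0,0,50],[0,0,-20,0,0,0,50]]]}}

```text
time_s: 10.45
eef_pos: [0.5709, 0.0147, 0.0499]
eef_rot: [-0.0, 0.068, 0.998, 0.0]
wrist_force: [-0.9, -0.6, -0.4]
opening: 0.703
grasp_force: 65.1
```

```bash
python3 go.py 626 -146 40 1.44
```

```text
t 10.45 pos [570.9  14.7  49.9] yaw 1.434 q6 -1.62 open 60.0 F [-0.9 -0.6 -0.4]
shift [ -76.5 -151.6    9.9] turn [-0.    -0.001 -0.006] shift after turn [ -75.6 -152.1    9.9]
```

{"op": "jog_arm", "data": {"series": [[[-19,-38,0,0,0,0,50],[-19,-38,0,0,0,0,50],[-19,-38,0,0,0,0,50],[-19,-38,0,0,0,0,50],[0,0,20,0,0,0,50],[0,0,20,0,0,0,50],[0,0,15,0,0,0,50],[0,0,10,0,0,0,50],[0,0,0,0,0,0,50],[0,0,0,0,0,0,50]]]}}

```text
time_s: 11.45
eef_pos: [0.6261, -0.1461, -0.0152]
eef_rot: [0.0, 0.068, 0.998, -0.0]
wrist_force: [0.4, -0.9, 0.2]
opening: 0.705
grasp_force: 65.2
```

```bash
python3 go.py 626 -146 -35 1.44
```

```text
t 11.45 pos [ 626.1 -146.1  -15.2] yaw 1.435 q6 -1.85 open 60.2 F [ 0.4 -0.9  0.2]
shift [ 0.1  0.1 19.8] turn [-0.     0.    -0.005] shift after turn [ 0.1  0.1 19.8]
```

Lower, release, and rise; then on to tall_b.

{"op": "jog_arm", "data": {"series": [[[0,0,12,0,0,0,50],[0,0,8,0,0,0,50],[0,0,0,0,0,0,50],[0,0,0,0,0,0,85],[0,0,0,0,0,0,85],[0,0,0,0,0,0,85],[0,0,-25,0,0,0,85],[0,0,-25,0,0,0,85],[0,0,-15,0,0,0,85],[0,0,0,0,0,0,85]]]}}

```text
time_s: 12.45
eef_pos: [0.6279, -0.1473, 0.0324]
eef_rot: [0.003, 0.068, 0.998, -0.001]
wrist_force: [0.4, 0.1, 0.1]
opening: 0.996
grasp_force: 0.0
```

```bash
python3 go.py 502.5 -131.5 25 0.345
```

```text
t 12.45 pos [ 627.9 -147.3   32.4] yaw 1.434 q6 -1.85 open 85.1 F [0.4 0.1 0.1]
shift [126.4  -1.5   6.7] turn [1.000e-03 6.000e-03 1.089e+00] shift after turn [  57.3 -112.7    7.4]
```

{"op": "jog_arm", "data": {"series": [[[42,0,2,0,0,0,85],[42,0,2,0,0,0,85],[42,-1,2,0,0,0,85],[0,0,0,0,0,0.149,85],[0,0,0,0,0,0.149,85],[0,0,0,0,0,0.149,85],[0,0,0,0,0,0.149,85],[0,0,0,0,0,0.149,85],[0,0,0,0,0,0.149,85],[0,0,0,0,0,0.149,85]]]}}

```text
time_s: 13.45
eef_pos: [0.4999, -0.1298, 0.0222]
eef_rot: [-0.001, 0.559, 0.829, -0.0]
wrist_force: [-0.3, 0.5, 0.1]
opening: 0.994
grasp_force: 0.0
```

```bash
python3 go.py 502.5 -131.5 -37 0.345
```

```text
t 13.45 pos [ 499.9 -129.8   22.2] yaw 0.385 q6 -0.87 open 84.9 F [-0.3  0.5  0.1]
shift [-2.7  1.8 59.2] turn [-0.001 -0.001  0.04 ] shift after turn [-2.5  1.9 59.2]
```

{"op": "jog_arm", "data": {"series": [[[-2.5,2,0,0,0,0.04,85],[0,0,18,0,0,0,85],[0,0,18,0,0,0,85],[0,0,13,0,0,0,85],[0,0,10,0,0,0,85],[0,0,0,0,0,0,50],[0,0,0,0,0,0,50],[0,0,0,0,0,0,50],[0,0,0,0,0,0,50],[0,0,0,0,0,0,50]]]}}

```text
time_s: 14.45
eef_pos: [0.5038, -0.1318, -0.0353]
eef_rot: [0.0, 0.573, 0.82, 0.0]
wrist_force: [-0.7, 0.2, -1.4]
opening: 0.708
grasp_force: 64.9
```

```bash
python3 go.py 502.5 -131.5 40 1.434
python3 - <<'E'
import numpy as np
for o in ((620.8,6.0),):
    x=np.array([np.cos(-.137),np.sin(-.137)])
    for d in (-12.5,-36.5,-24.8): print(d,np.array(o)+d*x)
E
```

```text
t 14.45 pos [ 503.8 -131.8  -35.3] yaw 0.351 q6 -0.84 open 60.5 F [-0.7  0.2 -1.4]
shift [  0.7  -1.1 -75.3] turn [ 0.000e+00  1.000e-03 -1.083e+00] shift after turn [  1.3   0.1 -75.3]
-12.5 [608.41712289   7.70714804]
-36.5 [584.64199883  10.98487228]
-24.8 [596.23237181   9.38698171]
```

{"op": "jog_arm", "data": {"series": [[[0,0,-25,0,0,0,50],[0,0,-25,0,0,0,50],[0,0,-25,0,0,-0.125,50],[0,0,0,0,0,-0.137,50],[0,0,0,0,0,-0.137,50],[0,0,0,0,0,-0.137,50],[0,0,0,0,0,-0.137,50],[0,0,0,0,0,-0.137,50],[0,0,0,0,0,-0.137,50],[0,0,0,0,0,-0.136,50]]]}}

```text
time_s: 15.45
eef_pos: [0.5035, -0.1316, 0.0395]
eef_rot: [0.0, 0.066, 0.998, -0.0]
wrist_force: [0.1, -0.5, -1.9]
opening: 0.707
grasp_force: 65.9
```

```bash
python3 go.py 608.2 7.8 40 1.434
```

```text
t 15.45 pos [ 503.5 -131.6   39.5] yaw 1.44 q6 -1.92 open 60.4 F [ 0.1 -0.5 -1.9]
shift [-85.6 151.9  -0.5] turn [-0.     0.     0.006] shift after turn [-84.7 152.4  -0.5]
```

{"op": "jog_arm", "data": {"series": [[[-22,38,0,0,0,0,50],[-22,38,0,0,0,0,50],[-21,38,0,0,0,0,50],[-20.6,38,0,0,0,0.006,50],[0,0,0,0,0,0,50],[0,0,10,0,0,0,50],[0,0,10,0,0,0,50],[0,0,10,0,0,0,50],[0,0,0,0,0,0,50],[0,0,0,0,0,0,50]]]}}

```text
time_s: 16.45
eef_pos: [0.6083, 0.0065, 0.0087]
eef_rot: [-0.001, 0.072, 0.997, 0.0]
wrist_force: [-1.1, -0.5, -1.1]
opening: 0.706
grasp_force: 66.0
```

```bash
python3 go.py 608.2 7.8 -4 1.434
```

```text
t 16.45 pos [608.3   6.5   8.7] yaw 1.427 q6 -1.61 open 60.3 F [-1.1 -0.5 -1.1]
shift [ 0.3  1.3 12.7] turn [ 0.    -0.001 -0.007] shift after turn [ 0.3  1.3 12.7]
```

{"op": "jog_arm", "data": {"series": [[[0,1,6,0,0,-0.007,50],[0,0,5,0,0,0,50],[0,0,2,0,0,0,50],[0,0,0,0,0,0,50],[0,0,0,0,0,0,50],[0,0,0,0,0,0,85],[0,0,0,0,0,0,85],[0,0,0,0,0,0,85],[0,0,0,0,0,0,85],[0,0,-20,0,0,0,85]]]}}

```text
time_s: 17.45
eef_pos: [0.6067, 0.0086, 0.0139]
eef_rot: [-0.003, 0.068, 0.998, 0.0]
wrist_force: [-0.5, -0.1, 1.2]
opening: 0.997
grasp_force: 0.0
```

```bash
python3 go.py 681.3 161.5 50 -0.086
```

```text
t 17.45 pos [606.7   8.6  13.9] yaw 1.435 q6 -1.62 open 85.2 F [-0.5 -0.1  1.2]
shift [-53.  161.6 -36.3] turn [-0.004 -0.005  1.521] shift after turn [158.8  61.2 -36.1]
```

{"op": "jog_arm", "data": {"series": [[[0,0,-36,0,0,0,85],[-13,40,0,0,0,0,85],[-13,40,0,0,0,0,85],[-13,40,0,0,0,0,85],[-13,41,0,0,0,0,85],[0,0,0,0,0,0.149,85],[0,0,0,0,0,0.149,85],[0,0,0,0,0,0.149,85],[0,0,0,0,0,0.149,85],[0,0,0,0,0,0.149,85]]]}}

```text
time_s: 18.45
eef_pos: [0.6825, 0.1608, 0.0523]
eef_rot: [-0.0, 0.429, 0.903, -0.0]
wrist_force: [0.1, -0.9, -0.2]
opening: 0.998
grasp_force: 0.0
```

```bash
python3 go.py 681.3 161.5 -37 -0.086
python3 - <<'E'
from m import *
W=cloud(ctrl.camera("top"))
for n,xy,zl,zh,r in (("tall",(.608,.008),.044,.057,.045),("fixed",(.6376,.004),.057,.07,.05),("low far",(.683,-.152),.013,.03,.05),("low near",(.626,-.146),.013,.03,.05),("blank",(.589,.306),.022,.04,.07),("mov",(.5225,.0195),.056,.07,.05)):
    p=seg(W,xy,zl,zh,r); print(n,None if p is None else (len(p),rect(p[:,:2]),np.median(p[:,2]).round(4)))
E
```

```text
t 18.45 pos [682.5 160.8  52.3] yaw 0.684 q6 -0.62 open 85.2 F [ 0.1 -0.9 -0.2]
shift [ 1.3 -0.5 89.3] turn [-0.   -0.    0.77] shift after turn [ 0.6 -1.3 89.3]
tall (214, (array([608. ,   8.5]), array([16.5, 61.5]), -0.133), np.float64(0.0512))
fixed (375, (array([637.8,   4.3]), array([34.6, 51.8]), -0.146), np.float64(0.0613))
low far (201, (array([ 682.2, -149.6]), array([16.4, 62.4]), -0.147), np.float64(0.0183))
low near (197, (array([ 624.8, -145.6]), array([16.2, 62. ]), -0.138), np.float64(0.0186))
blank None
mov (382, (array([522.5,  20.3]), array([33.9, 52.1]), -0.129), np.float64(0.0617))
```

{"op": "jog_arm", "data": {"series": [[[0,0,10,0,0,0.149,85],[0,0,10,0,0,0.149,85],[0,0,0,0,0,0.149,85],[0,0,0,0,0,0.149,85],[0,0,0,0,0,0.149,85],[0.6,-1.3,0,0,0,0.025,85],[0,0,10,0,0,0,85],[0,0,10,0,0,0,85],[0,0,0,0,0,0,85],[0,0,0,0,0,0,85]]]}}

```text
time_s: 19.5
eef_pos: [0.6806, 0.1613, 0.0113]
eef_rot: [-0.001, 0.734, 0.679, -0.001]
wrist_force: [-0.1, -0.1, -0.2]
opening: 0.993
grasp_force: 0.0
```

```bash
python3 go.py 681.3 161.5 -37 -0.086
```

```text
t 19.5 pos [680.6 161.3  11.3] yaw -0.079 q6 0.14 open 84.8 F [-0.1 -0.1 -0.2]
shift [ 0.3  0.8 48.3] turn [-0.002  0.     0.007] shift after turn [ 0.3  0.7 48.3]
```

{"op": "jog_arm", "data": {"series": [[[0.3,0.7,12,0,0,0.007,85],[0,0,12,0,0,0,85],[0,0,12,0,0,0,85],[0,0,11,0,0,0,85],[0,0,0,0,0,0,85],[0,0,0,0,0,0,50],[0,0,0,0,0,0,50],[0,0,0,0,0,0,50],[0,0,0,0,0,0,50],[0,0,0,0,0,0,50]]]}}

```text
time_s: 20.5
eef_pos: [0.6828, 0.1616, -0.0337]
eef_rot: [0.0, 0.737, 0.676, 0.001]
wrist_force: [-0.1, 0.6, 2.9]
opening: 0.705
grasp_force: 65.4
```

```bash
python3 go.py 681 161 40 1.434
```

```text
t 20.5 pos [682.8 161.6 -33.7] yaw -0.087 q6 0.15 open 60.2 F [-0.1  0.6  2.9]
shift [ -0.8  -1.6 -73.7] turn [ 1.000e-03  1.000e-03 -1.521e+00] shift after turn [  1.7  -0.9 -73.7]
```

{"op": "jog_arm", "data": {"series": [[[0,0,-25,0,0,0,50],[0,0,-25,0,0,0,50],[0,0,-25,0,0,0,50],[0,0,0,0,0,-0.147,50],[0,0,0,0,0,-0.147,50],[0,0,0,0,0,-0.147,50],[0,0,0,0,0,-0.147,50],[0,0,0,0,0,-0.147,50],[0,0,0,0,0,-0.147,50],[0,0,0,0,0,-0.147,50]]]}}

```text
time_s: 21.5
eef_pos: [0.6814, 0.1616, 0.0398]
eef_rot: [-0.001, 0.306, 0.952, -0.0]
wrist_force: [-0.3, -0.8, -1.5]
opening: 0.707
grasp_force: 65.6
```

```bash
python3 go.py 584.8 11.2 40 1.434
```

```text
t 21.5 pos [681.4 161.6  39.8] yaw 0.948 q6 -0.88 open 60.4 F [-0.3 -0.8 -1.5]
shift [-9.200e+00 -1.785e+02 -1.000e-01] turn [-0.001 -0.001 -0.486] shift after turn [  75.2 -162.1   -0.2]
```

{"op": "jog_arm", "data": {"series": [[[0,0,0,0,0,-0.122,50],[0,0,0,0,0,-0.122,50],[0,0,0,0,0,-0.121,50],[0,0,0,0,0,-0.121,50],[19,-40,0,0,0,0,50],[19,-41,0,0,0,0,50],[19,-41,0,0,0,0,50],[18,-40,0,0,0,0,50],[0,0,10,0,0,0,50],[0,0,0,0,0,0,50]]]}}

```text
time_s: 22.5
eef_pos: [0.5832, 0.0113, 0.0292]
eef_rot: [-0.001, 0.072, 0.997, 0.0]
wrist_force: [-0.6, -0.3, -1.6]
opening: 0.707
grasp_force: 65.7
```

```bash
python3 go.py 584.8 11.2 -4 1.434
```

```text
t 22.5 pos [583.2  11.3  29.2] yaw 1.426 q6 -1.61 open 60.4 F [-0.6 -0.3 -1.6]
shift [-1.7  0.1 33.2] turn [ 0.    -0.003 -0.008] shift after turn [-1.6  0.1 33.2]
```

{"op": "jog_arm", "data": {"series": [[[-1.2,0,10,0,0,-0.008,50],[0,0,10,0,0,0,50],[0,0,8,0,0,0,50],[0,0,4,0,0,0,50],[0,0,1,0,0,0,50],[0,0,0,0,0,0,50],[0,0,0,0,0,0,85],[0,0,0,0,0,0,85],[0,0,0,0,0,0,85],[0,0,0,0,0,0,85]]]}}

```text
time_s: 23.5
eef_pos: [0.5862, 0.0116, -0.0022]
eef_rot: [0.0, 0.067, 0.998, -0.0]
wrist_force: [0.5, -0.7, -0.4]
opening: 0.998
grasp_force: 0.0
```

```bash
python3 go.py 589 305.5 50 1.08
```

```text
t 23.5 pos [586.2  11.6  -2.2] yaw 1.436 q6 -1.62 open 85.2 F [ 0.5 -0.7 -0.4]
shift [ 36.7 291.6 -52.3] turn [0.    0.001 0.356] shift after turn [136.1 260.5 -52.2]
```

{"op": "jog_arm", "data": {"series": [[[0,0,-25,0,0,0,85],[0,0,-27,0,0,0,85],[5,41,0,0,0,0,85],[5,42,0,0,0,0,85],[5,42,0,0,0,0,85],[5,42,0,0,0,0,85],[5,42,0,0,0,0,85],[6,41,0,0,0,0,85],[6,41,0,0,0,0.149,85],[0,0,0,0,0,0.149,85]]]}}

```text
time_s: 24.5
eef_pos: [0.5876, 0.3104, 0.0498]
eef_rot: [0.0, 0.215, 0.977, 0.001]
wrist_force: [-1.0, -0.3, -0.3]
opening: 0.996
grasp_force: 0.0
```

```bash
python3 go.py 589 305.5 -30 1.08
python3 - <<'E'
from m import *
W=cloud(ctrl.camera("top"))
for n,xy,zl,zh,r in (("tallF",(.608,.008),.044,.057,.045),("tallM",(.585,.011),.044,.057,.038),("fixed",(.6376,.004),.057,.07,.05),("black",(.563,.151),.01,.025,.06)):
    p=seg(W,xy,zl,zh,r); print(n,None if p is None else (len(p),rect(p[:,:2]),np.median(p[:,2]).round(4)))
E
```

```text
t 24.5 pos [587.6 310.4  49.8] yaw 1.137 q6 -0.83 open 85.1 F [-1.  -0.3 -0.3]
shift [-3.3 -4.  79.8] turn [0.002 0.    0.057] shift after turn [-3.5 -3.6 79.8]
tallF (217, (array([585.1,  11.9]), array([16.3, 62. ]), -0.131), np.float64(0.0513))
tallM (217, (array([585.1,  11.9]), array([16.3, 62. ]), -0.131), np.float64(0.0513))
fixed (378, (array([637.5,   4.2]), array([34.4, 52. ]), -0.137), np.float64(0.0613))
black (122, (array([563.3, 150.9]), array([10. , 60.5]), 1.489), np.float64(0.017))
```

{"op": "jog_arm", "data": {"series": [[[-3.5,-3.8,10,0,0,0.057,85],[0,0,20,0,0,0,85],[0,0,20,0,0,0,85],[0,0,20,0,0,0,85],[0,0,14,0,0,0,85],[0,0,0,0,0,0,85],[0,0,0,0,0,0,50],[0,0,0,0,0,0,50],[0,0,0,0,0,0,50],[0,0,0,0,0,0,50]]]}}

```text
time_s: 25.55
eef_pos: [0.5914, 0.3005, -0.0329]
eef_rot: [0.001, 0.242, 0.97, 0.001]
wrist_force: [-0.3, -0.3, 4.8]
opening: 0.711
grasp_force: 67.6
```

```bash
python3 go.py 589 305.5 65 1.08
```

```text
t 25.55 pos [591.4 300.5 -32.9] yaw 1.081 q6 -0.79 open 60.7 F [-0.3 -0.3  4.8]
shift [  4.2   3.5 -97.9] turn [0.002 0.002 0.001] shift after turn [  4.4   3.3 -97.9]
```

{"op": "jog_arm", "data": {"series": [[[0,0,-30,0,0,0,50],[0,0,-33,0,0,0,50],[0,0,-33,0,0,0,50],[0,0,0,0,0,-0.118,50],[0,0,0,0,0,-0.118,50],[0,0,0,0,0,-0.117,50],[-10,-41,0,0,0,0,50],[-10,-41,0,0,0,0,50],[-10,-41,0,0,0,0,50],[0,0,0,0,0,0,50]]]}}

```text
time_s: 26.55
eef_pos: [0.6032, 0.1691, 0.0611]
eef_rot: [-0.0, 0.071, 0.998, -0.001]
wrist_force: [-0.5, 0.6, -1.6]
opening: 0.709
grasp_force: 67.0
```

```bash
python3 go.py 597.5 9.2 60 1.434
```

```text
t 26.55 pos [603.2 169.1  61.1] yaw 1.43 q6 -1.34 open 60.6 F [-0.5  0.6 -1.6]
shift [ -16.9 -159.1    1.4] turn [-0.002 -0.001 -0.004] shift after turn [ -16.2 -159.2    1.1]
```

{"op": "jog_arm", "data": {"series": [[[-4,-40,0,0,0,0,50],[-4,-40,0,0,0,0,50],[-4,-40,0,0,0,0,50],[-4,-39,1,0,0,-0.004,50],[0,0,0,0,0,0,50],[0,0,0,0,0,0,50],[0,0,0,0,0,0,50],[0,0,0,0,0,0,50],[0,0,0,0,0,0,50],[0,0,0,0,0,0,50]]]}}

```text
time_s: 27.55
eef_pos: [0.5971, 0.0154, 0.0604]
eef_rot: [-0.0, 0.066, 0.998, 0.0]
wrist_force: [0.3, 0.7, -2.2]
opening: 0.71
grasp_force: 67.1
```

```bash
python3 go.py 597.5 9.2 22 1.434
python3 - <<'E'
from m import *
c=ctrl.camera("scene"); W=cloud(c)
cv2.imwrite("pics/c7.png",cv2.resize(c["frame"][150:290,230:410],(720,560)))
f=c["frame"].astype(int); blue=(f[...,0]-f[...,2]>60)&(np.hypot(W[...,0]-.595,W[...,1]-.01)<.06)&(W[...,2]<.2)
p=W[blue]; print(blue.sum(), np.median(p[:,2]),p.min(0),p.max(0))
x=np.array([np.cos(.137),-np.sin(.137)]); y=np.array([x[1]*-1,x[0]])
a=(p[:,:2]-[.6208,.006])*1000
print("vice x",np.percentile(a@x,[0,2,98,100]),"y",np.percentile(a@y,[0,2,98,100]))
E
```

```text
t 27.55 pos [597.1  15.4  60.4] yaw 1.439 q6 -1.61 open 60.6 F [ 0.3  0.7 -2.2]
shift [-1.3 -6.1 38.4] turn [ 0.    -0.     0.005] shift after turn [-1.3 -6.1 38.4]
192 0.12395487381692516 [ 0.56774803 -0.01159105  0.12152801] [0.61682738 0.04151662 0.1263419 ]
vice x [-51.01769275 -50.10377821  -8.67853421  -7.40618297] y [-23.67590201 -22.2543219   31.66229816  33.9373439 ]
```

View pics/c7.png

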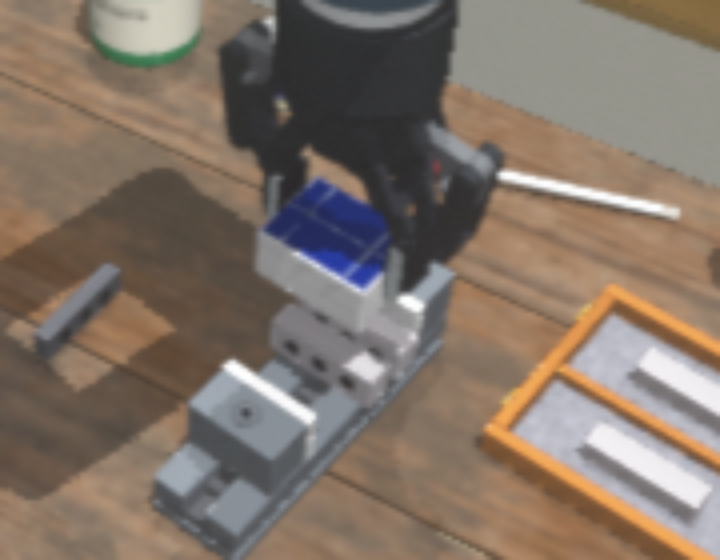

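{"op": "jog_arm", "data": {"series": [[[0,-5,0,0,0,0.005,50],[0,0,10,0,0,0,50],[0,0,10,0,0,0,50],[0,0,10,0,0,0,50],[0,0,7,0,0,0,50],[0,0,0,0,0,0,50],[0,0,0,0,0,0,50],[0,0,0,0,0,0,50],[0,0,0,0,0,0,50],[0,0,0,0,0,0,50]]]}}

```text
time_s: 28.6
eef_pos: [0.5968, 0.0095, 0.0239]
eef_rot: [0.0, 0.069, 0.998, -0.0]
wrist_force: [0.8, 0.5, -3.2]
opening: 0.711
grasp_force: 67.1
```

```bash
python3 go.py 597.5 10 19 1.434
python3 - <<'E'
from m import *
c=ctrl.camera("scene"); W=cloud(c)
f=c["frame"].astype(int); blue=(f[...,0]-f[...,2]>60)&(np.hypot(W[...,0]-.595,W[...,1]-.01)<.06)&(W[...,2]<.2)
p=W[blue]; print(blue.sum(), np.median(p[:,2]))
x=np.array([np.cos(.137),-np.sin(.137)]); y=np.array([x[1]*-1,x[0]])
a=(p[:,:2]-[.6208,.006])*1000
print("vice x",np.percentile(a@x,[0,2,98,100]),"y",np.percentile(a@y,[0,2,98,100]))
E
```

```text
t 28.6 pos [596.8   9.5  23.9] yaw 1.433 q6 -1.62 open 60.7 F [ 0.8  0.5 -3.2]
shift [-0.7  0.6  4.9] turn [-0.     0.001 -0.001] shift after turn [-0.7  0.6  4.9]
197 0.08757327880888666
vice x [-50.91385273 -49.84438234  -8.16750991  -7.23445346] y [-29.81788769 -28.78981513  25.76763386  27.42604513]
```

{"op": "jog_arm", "data": {"series": [[[0,1,2,0,0,0,50],[0,0,1.5,0,0,0,50],[0,0,1,0,0,0,50],[0,0,0,0,0,0,50],[0,0,0,0,0,0,85],[0,0,0,0,0,0,85],[0,0,0,0,0,0,85],[0,0,0,0,0,0,85],[0,0,-35,0,0,0,85],[0,0,-35,0,0,0,85]]]}}

```text
time_s: 29.65
eef_pos: [0.5952, 0.0107, 0.0883]
eef_rot: [-0.002, 0.069, 0.998, 0.0]
wrist_force: [1.1, -0.1, 0.7]
opening: 0.998
grasp_force: 0.0
```

```bash
python3 go.py 455 26 90 1.434
```

```text
t 29.65 pos [595.2  10.7  88.3] yaw 1.433 q6 -1.61 open 85.2 F [ 1.1 -0.1  0.7]
shift [141.   -4.1  -1.2] turn [ 0.    -0.003 -0.001] shift after turn [141.   -4.   -1.7]
```

{"op": "jog_arm", "data": {"series": [[[31,-1,0,0,0,0,0],[31,-1,0,0,0,0,0],[31,-1,0,0,0,0,0],[31,-1,0,0,0,0,0],[0,0,20,0,0,0,0],[0,0,20,0,0,0,0],[0,0,20,0,0,0,0],[0,0,0,0,0,0,0],[0,0,0,0,0,0,0],[0,0,0,0,0,0,0]]]}}

```text
time_s: 30.65
eef_pos: [0.4742, 0.0234, 0.03]
eef_rot: [0.001, 0.069, 0.998, -0.0]
wrist_force: [0.1, 0.3, 0.0]
opening: 0.002
grasp_force: 0.0
```

```bash
cat > look.py <<'E'
from m import *
x=np.array([np.cos(.137),-np.sin(.137)]); y=np.array([-x[1],x[0]])
c=ctrl.camera("top"); W=cloud(c); f=c["frame"]
for n,xy,zl,zh,r in (("blank",(.594,.009),.072,.092,.045),("mov",(.53,.0195),.057,.067,.05),("fixed",(.6376,.004),.057,.067,.04)):
    p=seg(W,xy,zl,zh,r)
    if p is None: print(n,None); continue
    k=rect(p[:,:2]); a=(p[:,:2]-[.6208,.006])*1000
    print(n,len(p),k,np.median(p[:,2]).round(4),"vice",(k[0]-[620.8,6])@x,(k[0]-[620.8,6])@y, "x range",np.percentile(a@x,[1,99]).round(1))
c=ctrl.camera("scene"); W=cloud(c)
o=ctrl.get_obs()["eef_pos"]; e=(W[...,:2]-o[:2]); s=e@x; t=e@y
m=(abs(s)<.02)&(abs(t)<.02)&(W[...,2]>.034)&(W[...,2]<.15); print("tips",np.percentile(W[m][:,2],[0,1,5]) if m.any() else None, "eef",o, "vice x",(o[:2]*1000-[620.8,6])@x)
E
python3 look.py; python3 go.py 471 26.6 6 1.434
```

```text
blank 667 (array([592.6,  11.1]), array([48.1, 61.9]), -0.138) 0.0814 vice -28.632287164828433 1.2008878843576671 x range [-52.5  -5.2]
mov 86 (array([534.7,  18.4]), array([10.7, 51.2]), -0.189) 0.0617 vice -86.98674840273813 0.5249783983369927 x range [-92.8 -82.5]
fixed 375 (array([637.3,   4.2]), array([34.3, 51.9]), -0.136) 0.0613 vice 16.591227105542195 0.4703011081444166 x range [-0.2 33.6]
tips [0.07042295 0.07299132 0.07885271] eef [0.4741916  0.02343558 0.029996  ] vice x -147.61591658619102
t 30.75 pos [474.2  23.4  30. ] yaw 1.433 q6 -1.63 open 0.1 F [ 0.3  0.3 -0.4]
shift [ 3.6  2.7 24. ] turn [-0.     0.002 -0.001] shift after turn [ 3.6  2.7 24. ]
```

{"op": "jog_arm", "data": {"series": [[[2,2.5,8,0,0,0,0],[0,0,8,0,0,0,0],[0,0,7,0,0,0,0],[-5,0,0,0,0,0,0],[-5,0,0,0,0,0,0],[-4,0,0,0,0,0,0],[-3,0,0,0,0,0,0],[-3,0,0,0,0,0,0],[-3,0,0,0,0,0,0],[-3,0,0,0,0,0,0]]]}}

```text
time_s: 31.75
eef_pos: [0.4968, 0.0229, 0.0058]
eef_rot: [-0.001, 0.069, 0.998, 0.0]
wrist_force: [-3.0, -0.7, 0.8]
opening: 0.002
grasp_force: 1.4
```

```bash
python3 look.py
```

```text
blank 669 (array([592.7,  11.1]), array([48.2, 62.1]), -0.144) 0.0815 vice -28.533224147932412 1.2145450686744723 x range [-52.4  -5.3]
mov 3 (array([565.7,  -8.2]), array([0.1, 3.2]), -0.156) 0.061 vice -52.644402136709154 -21.592056957789875 x range [-52.7 -52.6]
fixed 373 (array([637.7,   4.2]), array([34.5, 51.7]), -0.14) 0.0612 vice 16.987479173126278 0.5249298454116387 x range [-0.1 33.5]
tips [0.03407846 0.03687404 0.04944591] eef [0.49723003 0.02278877 0.00574866] vice x -124.7050125674249
```

{"op": "jog_arm", "data": {"series": [[[-2.5,0,0,0,0,0,0],[-2.5,0,0,0,0,0,0],[-2.5,0,0,0,0,0,0],[-2.5,0,0,0,0,0,0],[-2.5,0,0,0,0,0,0],[-2.5,0,0,0,0,0,0],[-2.5,0,0,0,0,0,0],[-2.5,0,0,0,0,0,0],[-2.5,0,0,0,0,0,0],[0,0,0,0,0,0,0]]]}}

```text
time_s: 32.85
eef_pos: [0.5203, 0.0196, 0.0061]
eef_rot: [0.0, 0.069, 0.998, -0.0]
wrist_force: [-0.8, 0.3, -0.1]
opening: -0.0
grasp_force: 0.7
```

```bash
python3 look.py; python3 go.py 600 9 6 1.434
```

```text
blank 245 (array([606.9,   9.1]), array([19.7, 61.7]), -0.174) 0.0815 vice -14.193132062364644 1.1726049037404283 x range [-24.2  -4.9]
mov None
fixed 374 (array([637.6,   4. ]), array([34.2, 51.9]), -0.139) 0.0613 vice 16.915730524863868 0.3131466273028358 x range [-0.1 33.4]
tips [0.03426443 0.03695409 0.0482605 ] eef [0.52031805 0.0195708  0.00619983] vice x -101.3938384177116
t 32.95 pos [520.3  19.6   6.2] yaw 1.433 q6 -1.62 open -0.0 F [-0.7  0.4 -0.4]
shift [-80.4   0.5   0.3] turn [-0.     0.001 -0.001] shift after turn [-80.4   0.4   0.2]
```

{"op": "jog_arm", "data": {"series": [[[-1,0,0,0,0,0,0],[-1,0,0,0,0,0,0],[-1,0,0,0,0,0,0],[-1,0,0,0,0,0,0],[-1,0,0,0,0,0,0],[-1,0,0,0,0,0,0],[-1,0,0,0,0,0,0],[-1,0,0,0,0,0,0],[-1,0,0,0,0,0,0],[-0.5,0,0,0,0,0,0]]]}}

```text
time_s: 33.95
eef_pos: [0.5287, 0.0184, 0.0058]
eef_rot: [-0.0, 0.069, 0.998, 0.0]
wrist_force: [-5.4, 0.4, 2.5]
opening: -0.003
grasp_force: 2.5
```

```bash
python3 look.py; python3 go.py 600 9 6 1.434
```

```text
blank 114 (array([615.8,   7.5]), array([10.4, 61.5]), -0.147) 0.0815 vice -5.1580086095519615 0.8030860375998596 x range [-10.4  -0.2]
mov None
fixed 335 (array([639.2,   3.8]), array([31.1, 52.1]), -0.139) 0.0611 vice 18.52805316383347 0.33353554257967977 x range [ 3.1 33.5]
tips [0.03497073 0.03786037 0.04799375] eef [0.528759   0.01843501 0.00577143] vice x -92.87686251533327
t 34.05 pos [528.8  18.4   5.8] yaw 1.433 q6 -1.62 open 0.1 F [-4.6  0.4  2. ]
shift [-71.9   0.4  -0.3] turn [ 0.    -0.001 -0.001] shift after turn [-71.9   0.4  -0.2]
```

{"op": "jog_arm", "data": {"series": [[[-0.5,0,0,0,0,0,0],[-0.5,0,0,0,0,0,0],[-0.5,0,0,0,0,0,0],[-0.5,0,0,0,0,0,0],[0,0,0,0,0,0,0],[0,0,0,0,0,0,0],[0,0,0,0,0,0,0],[0,0,0,0,0,0,0],[0,0,0,0,0,0,0],[0,0,0,0,0,0,0]]]}}

```text
time_s: 35.05
eef_pos: [0.5286, 0.0186, 0.0052]
eef_rot: [-0.002, 0.069, 0.998, 0.0]
wrist_force: [-9.3, 1.3, 3.8]
opening: 0.002
grasp_force: 4.8
```

{"op": "jog_arm", "data": {"series": [[[5,0,0,0,0,0,0],[15,0,0,0,0,0,0],[20,0,-15,0,0,0,0],[25,0,-35,0,0,0,0],[25,0,-35,0,0,0,0],[25,0,-35,0,0,0,0],[20,0,0,0,0,0,0],[0,0,0,0,0,0,0],[0,0,0,0,0,0,0],[0,0,0,0,0,0,0]]]}}

```text
time_s: 36.05
eef_pos: [0.3981, 0.0364, 0.1257]
eef_rot: [0.0, 0.069, 0.998, 0.0]
wrist_force: [0.6, -0.2, -0.4]
opening: -0.003
grasp_force: 0.0
```

```bash
python3 look.py
python3 - <<'E'
from m import *
a=ctrl.camera("top")["frame"]; b=ctrl.camera("scene")["frame"]
cv2.imwrite("pics/c8.png",np.hstack([cv2.resize(a[130:270,240:430],(400,400)),cv2.resize(b[180:300,250:400],(400,400))]))
E
```

```text
blank 669 (array([597.2,  10.4]), array([48.1, 62.1]), -0.139) 0.0814 vice -23.979788097394863 1.13567724465859 x range [-47.9  -0.7]
mov 384 (array([556.6,  15.6]), array([34.1, 51.7]), -0.137) 0.0615 vice -64.909546541644 0.7421372906287498 x range [-81.7 -48. ]
fixed 335 (array([639.2,   4. ]), array([31.5, 51.6]), -0.133) 0.0614 vice 18.500738795199865 0.531661576371677 x range [ 3.2 33.7]
tips None eef [0.39769444 0.03652239 0.12535758] vice x -225.18359914069475
```

View pics/c8.png

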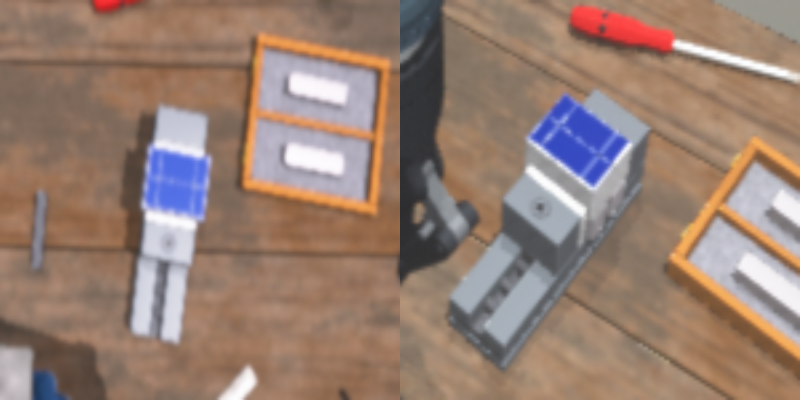

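The picture shows the blank blue side up and tight between the jaws, and a low bar in each bay. The black bar is undisturbed and the arm is clear.

```bash
python3 -c "
from bench import ctrl; print(ctrl.hand_in())"
```

```text
the job is handed in; nothing more can be done
None
```

The vice is changed over and handed in at about 36 s of the 115 s allowed. The low bars are one in each bay and the blank sits level on the tall bars, blue face up, against the fixed jaw with the moving jaw closed on it. The hand-in gave no verdict, and the tall bars were last measured just before the blank covered them.

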